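Chock the sprung hatch and fetch a filter holder

TASK

Use the yellow wedge to push open the spring-closing sliding hatch of the blue locker and leave the wedge lying on the sill, between the locker's stop block and the hatch's red lip, so that it props the hatch open by itself. Then take the blue-knobbed filter holder out through the opening and stand it upright in the white tray, leaving the red-knobbed holder where it stands and the hatch propped.

Things in the scene. Friction and masses are not known exactly. Their poses are not given: they have to be found in the camera images.
- locker: Blue bench locker, fixed, 320 x 320 x 120 high; origin at the centre of its underside, z up, x from its front (robot side) to its back. In its frame (mm): the roof is open over x -130..10, y -152..95, under the hatch, down to an inner floor at z 25; a flat sill for the wedge, top z 120, runs along its left side, y 95..160. The rest of the roof and wall tops is at z 120.
- seat (a point): Middle of the wedge's place: on the sill's top (locker x -70, y 127.5, z 120), axes as the locker's. A fixed steel stop block stands at the sill's front end: its face toward the hatch is 60 mm in front (-x) of this point; it is 30 long (x), 56 wide, and its top is 22 mm above the sill.
- lip (a point): Centre of the front face, at sill height, of the hatch's red lip, which slides with the hatch above the sill: 50 wide (y), top 56 mm above this point. Hatch shut, it is 56 mm in front (-x) of the seat point, only 4 mm behind the stop block's face, so the lip is pushed along the locker's +x from over the stop block.
- hatch (a joint): Opening in m of the sliding hatch, a clear steel-edged plate 4 thick, 2 above the roof, covering opening and sill: 0 shut, growing along the locker's +x to 0.145 at most. Its front edge is at locker x -128 mm + joint. A spring shuts it, 4.5 N (shut) to 6.7 N (fully open), damped. The wedge lying lengthwise between stop block and lip holds it at about 0.116.
- wedge: Yellow ribbed plastic wedge, loose, about 0.2 kg, 120 long (x) x 30 wide (y), vertical sides and ends, height 24 at its -x end rising to 44 at its +x end; origin at the centre of its underside, z up. It lies flat on the table at the start. Either end may face the lip.
- holder_blue: Steel filter holder with a BLUE knob, standing loose on the locker's inner floor under the hatch, about 0.2 kg, 85 high; origin at the centre of its underside, z up. Round foot 48 dia. x 20 high, stem 18 dia., knob 28 dia. from 58 to 85 high (grasp it there). It stands at about locker x -70, and y -80 or 20 (each within 10).
- holder_red: The same filter holder with a RED knob, standing in the other place in the locker, to be left there; origin at the centre of its underside.
- tray: White open tray, fixed to the table, 150 x 150, 22 high, wall and floor 4 to 5 thick; origin at the centre of its underside, z up.
Things that resemble listed ones, but are neither listed nor needed, are in the scene too. There is more than one size of the wedge; the job needs the middle-sized. Several things have the shape of the tray; the one meant has the colours described above.

How it is judged (in metres and radians):
On the way, in this order (a step that is already met when the one before it is completed fails the run):
1. the wedge alone props the hatch open: hatch open more than 0.09 m, the wedge pressed against the locker or hatch, the robot touching neither (value of joint hatch above 0.09 m and contact force between wedge and locker above 1 N and contact force between each of wedge, locker and the arm below 0.3 N and contact force between each of wedge, locker and the fingers below 0.3 N), for 0.2 s.
2. the blue-knobbed holder is lifted clear out of the locker (underside above the roof) with the hatch still propped (z of holder_blue in the frame of locker above 0.125 m and value of joint hatch above 0.09 m), for 0.05 s.
At the end, for the whole second after the job is handed in: The blue-knobbed holder stands upright (within 10 degrees) and at rest on the tray's floor, its axis within 50 mm of the tray's centre along both tray axes; the wedge still props the hatch more than 0.09 m open; the red-knobbed holder is within 30 mm of its start (value of joint hatch above 0.09 m and contact force between wedge and locker above 1 N and x of holder_blue in the frame of tray between -0.05 and 0.05 m and y of holder_blue in the frame of tray between -0.05 and 0.05 m and z of holder_blue in the frame of tray below 0.012 m and angle between holder_blue's own z axis and vertical below 0.17 rad and linear speed of holder_blue below 0.02 m/s and distance of holder_red from where it was at the start of the episode below 0.03 m); the robot touches nothing.
It fails at once if the red-knobbed holder is moved more than 30 mm (distance of holder_red from where it was at the start of the episode above 0.03 m).
It also fails if it takes over 56 s, if anything falls off the work surface, if the arm or the gripper's body presses on something with over 40 N, if the wrist force passes 120 N, or if a joint passes its speed limit or range.

ROBOT

A 6-joint arm with a two-finger parallel gripper is mounted at the origin on the work surface. World frame = base frame: x ahead of the robot, y to its left, z up, the work surface at z = 0. Lengths are in mm, angles in rad, forces in N, time in s.
With the tool pointing down it reaches from about 325 to 900 mm from the base axis. Payload 6.1 kg.
Tool frame: the origin (TCP) lies on the centre line of the jaws, within the pads' length; the fingertips stand 11 mm ahead of it and the grasp point (between the pads) lies 8 mm behind it (tip_extent is the distance from the TCP to the fingertips, in mm); z points along the fingers, x is the direction in which the jaws open and shut, and the axes are right-handed (so a half turn about z gives the same grasp; the last joint's range is limited). The gripper opens to 85 mm and grips with 20 to 120 N. Pads are 22 mm wide; open, the fingers measure 114 mm over their backs; the gripper's body (76 mm by 85 mm) begins 54 mm behind the grasp point. The pads swing forward as they close: fully open they stand 13 mm farther back than shut.
Start: joints at [1.006, 0.22, 1.526, -0, 1.395, -0.126], TCP at [265.531, 565.782, 215.7] pointing down, gripper open.
Joint ranges: [-2.98, 2.98], [-0.91, 2.08], [0.09, 2.57], [-1.24, 4.39], [0.2, 2.65], [-2.68, 2.68]. Speed limits (rad/s): [2.57, 2.57, 3.01, 3.14, 3.14, 3.14].

INTERFACE

Orientations are given as a unit quaternion [w, x, y, z].
In Python, from station import * gives the robot as it stands.
- The arm moves only by the tool drive_tool, never from a script. Its argument "series" is a list of rows, each a list of 5 numbers: the finger opening in m, from 0 to 0.0854, then the shift along the world's x, y, z in m, then the turn about the world's z in degrees. In form: [[claw, dx, dy, dz, twist], ...]. A call has 1 to 20 rows; each row is the pose to reach, as a shift and turn from the pose commanded when the call began; what a row does not reach only later rows make up. A row lasts 1/10 s, in which the tool goes at most 50 mm and 8.59 degrees, less where a joint would pass 70% of its speed; a pose out of reach is approached as far as the arm can. A call with a gripper value outside its range is refused whole. The fingers move at their own pace and stop on an object; the grip force is fixed at half the most. Time passes only in rows, so rows that repeat a pose let the fingers close. It gives the time, the measured TCP pose, the force and the opening at its end, in the units of the state.
- get_obs(): the state, without advancing time (a new reading comes with each control period).
- get_image(name): name is "scene" or "side" or "wrist"; returns (picture, depth): 420x560x3 uint8, red, green, blue; 420x560 float32, mm along the optical axis (not along the pixel's ray), 0 where there is no reading.
- calibration(name): a dict with "intrinsics" (3x3 intrinsics, pixels), "k1" (the pictures are not rectified: a ray, as slopes to the right and down, at radius r is drawn at 1 + k1 r^2 times it, then the intrinsics apply), "rvec" (rotation vector, rad) and "tvec" (3), from world to camera coordinates, as OpenCV has them. Camera axes: x right, y down, z forward; pixel columns grow to the right and rows downward; lengths in mm; the calibration is good to about 2 mm. A picture is of the moment at which its call begins: read the wrist's pose just before it. calibration takes no time and is no camera call; for the wrist camera it gives the pose at the moment of the call.
- hand_in(): hands the job in, once; it reports no verdict.
The state is a dict: "time": time; "q": joint angles; "qvel": joint speeds; "joint_efforts": joint torques, N m; "eef_pos": TCP position; "orientation": TCP orientation; "contact_force": force on the tool from outside, world axes, zero at the start; "moment": the same for the moment, N m; "width": finger opening in mm.
Only numpy, scipy, OpenCV 4.12 (cv2) and the standard library are available. Lean on these libraries where they do the work, as an engineer would, in place of code of your own. Each camera call takes 0.05 s, during which the arm holds its last target. There are 200 camera calls.

## Working session

There is one attempt and no reset: what is moved stays moved. The work goes in short steps, Python scripts to look and compute and a tool call to move; the robot and the scene stay as the last step left them, time stands still between calls to the robot, and variables do not carry over. Pictures are saved under pics/ and viewed, about 8 in all and at most 12, crops included, and the job is handed in when it is done.

Besides the shell and the picture viewer there is one more tool, called after "Call:" by a JSON object that holds its "api" and its "payload", one argument or row to a line. drive_tool: Moves the arm, as the interface text tells. Its arguments: {"type":"object","properties":{"series":{"type":"array"}},"required":["series"]}

```bash
ls; mkdir -p pics; cat > h.py <<'E'
from station import *
import numpy as np, cv2
def grab(n,tag):
    c=calibration(n); im,d=get_image(n)
    cv2.imwrite(f'pics/{tag}.png',im[:,:,::-1]); np.savez(f'pics/{tag}.npz',im=im,d=d,K=c['intrinsics'],k1=c['k1'],r=np.array(c['rvec'],float),t=np.array(c['tvec'],float))
    return load(tag)
def load(tag):
    z=np.load(f'pics/{tag}.npz'); return {k:z[k] for k in z.files}
def rays(o,uv):
    K=np.array(o['K']);uv=np.array(uv,float).reshape(-1,1,2)
    n=cv2.undistortPoints(uv,K,np.array([float(o['k1']),0,0,0])).reshape(-1,2)
    R=cv2.Rodrigues(o['r'].reshape(3))[0]
    d=np.c_[n,np.ones(len(n))]
    return -R.T@o['t'].reshape(3), d@R, d
def onz(o,uv,z):
    c,w,_=rays(o,uv); return c+w*((z-c[2])/w[:,2])[:,None]
def pts(o,uv):
    uv=np.array(uv).reshape(-1,2).astype(int); c,w,_=rays(o,uv); return c+w*o['d'][uv[:,1],uv[:,0]][:,None]
E
python3 - <<'E'
from h import *
a=grab('scene','s0');b=grab('side','d0')
s=get_obs();print(s['time'],s['eef_pos'],s['orientation'],s['width'])
for o in (a,b):print(rays(o,[[280,210]])[:2])
cv2.imwrite('pics/both.png',np.hstack([cv2.resize(o['im'][:,:,::-1],(800,600)) for o in (a,)]))
E
```

```text
pics
0.1 [265.24346721 565.28546502 214.68733584] [ 3.85443560e-04  8.44061394e-01  5.36245800e-01 -8.10674268e-04] 85.17050154593267
(array([1330.59321465,  195.02976297,  853.50365769]), array([[-0.73214319, -0.19936258, -0.65147406]]))
(array([ 203.38091011, -719.84619366,  764.96792094]), array([[ 0.25307865,  0.69562118, -0.67246918]]))
```

View pics/both.png

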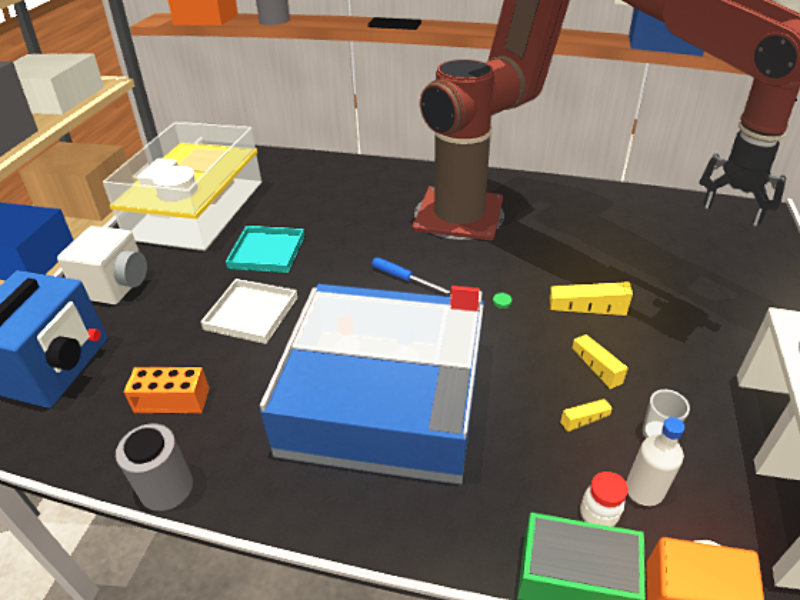

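View pics/d0.png

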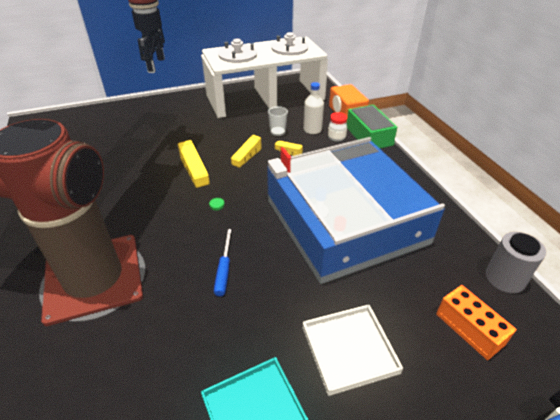

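Scene view (800 px wide): the locker is at about (375,385), its red lip at (464,298) and the tray at (250,310). A cyan lookalike tray sits at (265,248). There are three yellow wedges, at (590,298), (600,360) and (586,415). I'll measure their sizes.

```bash
cat > m.py <<'E'
from h import *
def comps(o,lo,hi,amin=60):
    hsv=cv2.cvtColor(o['im'],cv2.COLOR_RGB2HSV)
    m=cv2.inRange(hsv,lo,hi); n,l,st,ce=cv2.connectedComponentsWithStats(m)
    for i in range(1,n):
        if st[i,4]>=amin:
            v,u=np.where(l==i); ok=o['d'][v,u]>0
            if ok.sum()>30: yield ce[i],np.c_[u,v][ok],pts(o,np.c_[u,v][ok])
def rect(p):
    (c,s,a)=cv2.minAreaRect(p[:,:2].astype(np.float32)); 
    if s[0]<s[1]: s=s[::-1];a+=90
    return np.round(c,1),np.round(s,1),round((a+90)%180-90,1)
E
python3 - <<'E'
from m import *
for t in('s0','d0'):
    o=load(t);print(t)
    for nm,lo,hi in(('yel',(22,120,90),(34,255,255)),('blue',(100,120,60),(125,255,255)),('red',(0,170,100),(5,255,255)),('red2',(172,170,100),(180,255,255)),('white',(0,0,130),(180,40,255))):
        for c,uv,p in comps(o,lo,hi,80):
            z=p[:,2]
            if not(200<p[:,0].mean()<950 and abs(p[:,1].mean())<600 and z.mean()<250 and z.mean()>-20):continue
            print(nm,c.round(),len(p),'z',np.percentile(z,[2,50,98]).round(),*rect(p[(z<np.percentile(z,99))]))
E
```

```text
s0
yel [414. 208.] 1121 z [-1. 34. 58.] [264.8 338.8] [184.6 124.1] -84.0
yel [420. 252.] 710 z [-2. 26. 43.] [458.3 354.7] [144.4  64.9] 39.0
yel [409. 289.] 464 z [-2. 21. 33.] [601.6 333.1] [109.7  45.6] -55.3
blue [274. 188.] 226 z [-3. 19. 26.] [ 270.9 -114.1] [122.   53.1] 66.0
blue [268. 205.] 478 z [ -1. 119. 122.] [ 425.  -102.2] [308.5 168.1] -85.2
blue [253. 288.] 8747 z [ 31. 118. 122.] [732.4 -50.9] [374.6 148. ] -86.1
blue [471. 299.] 180 z [102. 169. 172.] [669.  460.5] [186.7  27.7] -21.4
red [325. 208.] 294 z [ -2. 155. 175.] [404.4  77.2] [231.2  54.1] 5.5
red [426. 342.] 510 z [13. 79. 82.] [771.2 366.2] [113.4  51.2] -13.2
white [175. 217.] 1748 z [-2.  3. 21.] [ 468.8 -377.7] [179.9 172.6] -4.1
white [276. 239.] 6523 z [117. 125. 132.] [577.2 -65.4] [445.5 383.5] 3.7
white [464. 303.] 1203 z [ 19.  81. 140.] [639.8 457.1] [273.4  73.2] -16.5
white [102. 315.] 506 z [106. 109. 112.] [ 880.4 -373.4] [195.5 102.3] 47.7
white [421. 356.] 263 z [32. 50. 60.] [798.  349.5] [77.5 48.8] 42.5
white [409. 388.] 2868 z [69. 72. 75.] [909.2 329.2] [143.8  86.4] -89.7
d0
yel 
[... 227 characters left out ...]
z [  1. 119. 122.] [793.4  38.6] [399.1 257.5] -85.9
blue [342. 232.] 5324 z [ 30.  86. 121.] [625.  -97.8] [495.  310.4] -29.5
blue [221. 276.] 468 z [-2. 22. 26.] [285.1 -97.3] [122.4  31.4] 69.6
red [338. 117.] 151 z [-1. 78. 82.] [835.4 420.7] [199.4  55.2] 63.8
red [285. 158.] 135 z [136. 160. 176.] [511.3  88.5] [51.   7.1] -87.7
white [373. 117.] 350 z [68. 71. 75.] [914.8 329.2] [145.8  74.4] 88.3
white [337. 131.] 266 z [-1. 35. 60.] [796.7 390.3] [133.1  55.5] -89.3
white [339. 192.] 6428 z [ 44. 126. 140.] [696.3  69.4] [526.4 436.7] -80.6
white [227. 242.] 93 z [-2. 13. 16.] [322.4  -2. ] [105.9  11.4] 69.4
white [351. 349.] 5866 z [ 1.  5. 24.] [ 485.9 -362.3] [166.5 162.9] 86.4
```

The wedge heights separate them: 58 mm for (590,298), 43 for (600,360) and 33 for (586,415). The second is the 44-high middle one. Next I'll refine the poses robustly and look at an enlarged crop.

```bash
cat > m2.py <<'E'
from m import *
def mask(o,lo,hi,er=1):
    m=cv2.inRange(cv2.cvtColor(o['im'],cv2.COLOR_RGB2HSV),lo,hi)
    return cv2.erode(m,np.ones((2*er+1,)*2,np.uint8)) if er else m
def mp(o,m,box,zr):
    v,u=np.where((m>0)&(o['d']>0)); p=pts(o,np.c_[u,v])
    k=(p[:,0]>box[0])&(p[:,0]<box[1])&(p[:,1]>box[2])&(p[:,1]<box[3])&(p[:,2]>zr[0])&(p[:,2]<zr[1])
    return p[k],np.c_[u,v][k]
E
python3 - <<'E'
from m2 import *
for t in('s0','d0'):
    o=load(t);print(t)
    m=mask(o,(22,120,90),(34,255,255),0)
    p,_=mp(o,m,(400,540,290,430),(3,50)); 
    top=p[p[:,2]>22]; 
    A=np.c_[top[:,:2],np.ones(len(top))]; 
    r=rect(top);print('wedge',len(p),r,rect(p)); a=np.deg2rad(r[2]);ax=np.array([np.cos(a),np.sin(a)])
    s=(top[:,:2]-r[0])@ax; print(' zmax per bin',[(round(b),round(float(np.percentile(top[(abs(s-b)<8),2],90)),1)) for b in np.arange(-56,60,16) if (abs(s-b)<8).sum()>3])
    m=mask(o,(100,120,60),(125,255,255),1)
    p,_=mp(o,m,(560,850,-260,120),(116,124)); print('roof',len(p),rect(p))
    for a in np.deg2rad([2,3,4,5,6]):
        R=np.array([[np.cos(a),np.sin(a)],[-np.sin(a),np.cos(a)]]);q=p[:,:2]@R.T;lo,hi=np.percentile(q,[.5,99.5],axis=0);print('  ',a.round(3),hi-lo,((hi+lo)/2)@R)
    m=mask(o,(0,170,80),(5,255,255),0)|mask(o,(172,170,80),(180,255,255),0)
    p,_=mp(o,m,(480,560,40,140),(124,180)); print('lip',len(p),rect(p),np.percentile(p,[2,50,98],axis=0).round(1).tolist())
    m=mask(o,(0,0,130),(180,50,255),0)
    p,_=mp(o,m,(380,580,-470,-270),(15,30)); print('trayrim',len(p),rect(p))
    p,_=mp(o,m,(380,580,-470,-270),(2,9)); print('trayfloor',len(p),rect(p),np.median(p,0))
o=load('s0');cv2.imwrite('pics/crop.png',cv2.resize(o['im'][175:345,170:460,::-1],(800,469),interpolation=cv2.INTER_CUBIC))
E
```

```text
s0
wedge 644 (array([477.3, 352.3]), array([119.6,  35.5]), 39.4) (array([476.1, 350.8]), array([123.1,  36.4]), 39.0)
 zmax per bin [(-56, 25.3), (-40, 27.9), (-24, 32.8), (-8, 34.8), (8, 37.5), (24, 40.4), (40, 42.5), (56, 43.9)]
roof 5007 (array([732.2, -29. ]), array([289.8, 141.1]), -86.3)
   0.035 [140.27725763 274.12145442] [733.59503746 -34.56504354]
   0.052 [137.88661851 272.97188705] [733.29268376 -35.04623308]
   0.07 [137.8097415  271.67039913] [733.22587656 -35.48792834]
   0.087 [140.24763707 270.87459928] [733.62316603 -36.1877797 ]
   0.105 [143.5403046  270.12791072] [734.08352893 -36.93542558]
lip 283 (array([514.2,  90.6]), array([48.3, 11.3]), -88.9) [[509.9, 68.2, 130.1], [515.1, 91.1, 156.1], [518.2, 113.8, 175.4]]
trayrim 320 (array([ 481.4, -368.2]), array([156.4, 152.2]), -4.3)
trayfloor 851 (array([ 471.4, -367.2]), array([174.3, 149.8]), -3.9) [ 476.32955404 -372.89091537    3.59865786]
d0
wedge 450 (array([478.1, 349.2]), array([124.8,  34. ]), 37.1) (array([470. , 358.6]), array([126.2,  58.4]), 38.7)
 zmax per bin [(-56, 26.1), (-40, 28.9), (-24, 31.3), (-8, 33.5), (8, 36.5), (24, 38.9), (40, 41.4), (56, 42.9)]
roof 2803 (array([722.7, -55.5]), array([265. , 161.6]), -87.5)
   0.035 [125.05572593 231.97171039] [739.03110907 -42.33803143]
   0.052 [123.19747663 232.01793931] [738.54074236 -42.38601212]
   0.07 [123.63795653 231.62233594] [738.01533677 -42.44601677]
   0.087 [124.6971077  231.65258446] [738.00377788 -42.72200876]
   0.105 [127.4110282  232.60575214] [737.55756527 -42.77032019]
lip 135 (array([511.3,  88.5]), array([51. ,  7.1]), -87.7) [[507.4, 63.8, 135.9], [510.0, 85.3, 159.9], [514.3, 110.8, 176.1]]
trayrim 888 (array([ 480.4, -369.1]), array([152.1, 151. ]), 86.0)
trayfloor 4373 (array([ 485.2, -363.2]), array([164.5, 160.7]), 86.5) [ 480.60385277 -371.29474188    4.8502449 ]
```

View pics/crop.png

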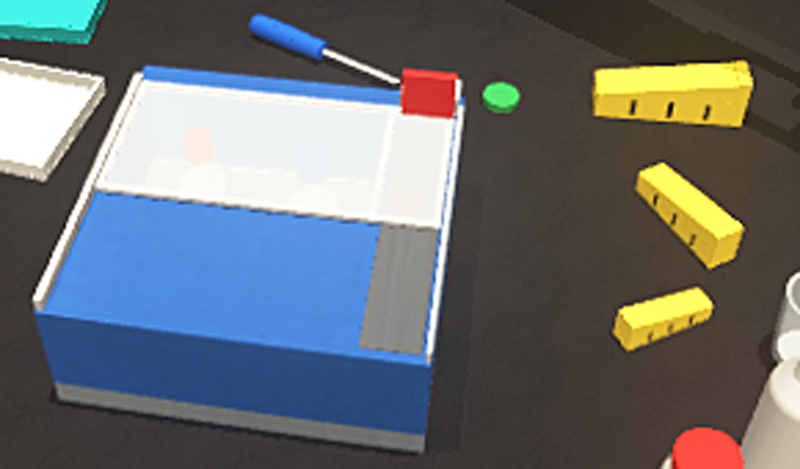

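The crop confirms it. The red knob is at (195,145), the blue holder's foot at (315,200) near y=+20, and the middle wedge at (690,215) with its high end toward +x+y. Now I'll move over the wedge.

Call:
{"api": "drive_tool", "payload": {
  "series": [
    [0.06,0.212,-0.214,-0.05,64],
    [0.06,0.212,-0.214,-0.05,64],
    [0.06,0.212,-0.214,-0.05,64],
    [0.06,0.212,-0.214,-0.05,64],
    [0.06,0.212,-0.214,-0.05,64],
    [0.06,0.212,-0.214,-0.05,64],
    [0.06,0.212,-0.214,-0.05,64],
    [0.06,0.212,-0.214,-0.05,64],
    [0.06,0.212,-0.214,-0.05,64],
    [0.06,0.212,-0.214,-0.05,64]
  ]
}}

```text
time: 1.1
eef_pos: [477.2, 351.8, 165.4]
orientation: [-0.0, 0.433, 0.901, -0.0]
contact_force: [-0.5, -1.0, -0.5]
width: 59.9
```

```bash
python3 - <<'E'
from m2 import *
o=grab('wrist','w1');s=get_obs();print(s['time'],s['eef_pos'],s['orientation'],s['width'],s['contact_force'])
q=s['orientation'];print('jaw',np.degrees(2*np.arctan2(q[2],q[1])))
m=mask(o,(22,120,60),(34,255,255),0)
p,uv=mp(o,m,(380,580,260,450),(3,55));print(len(p),rect(p),rect(p[p[:,2]>20]),np.percentile(p[:,2],[5,50,95]))
E
```

```text
1.15 [477.10882992 352.11050474 165.55832324] [-1.35832240e-04  4.32617380e-01  9.01577603e-01 -9.66723442e-05] 60.08993965421698 [0.21895776 0.20112234 0.49082308]
jaw 128.732437836082
4042 (array([494.7, 357.5]), array([165.8,  65.3]), 19.8) (array([474.3, 350.7]), array([119.7,  29.9]), 37.9) [22.59724325 31.80292431 41.63992609]
```

View pics/w1.png

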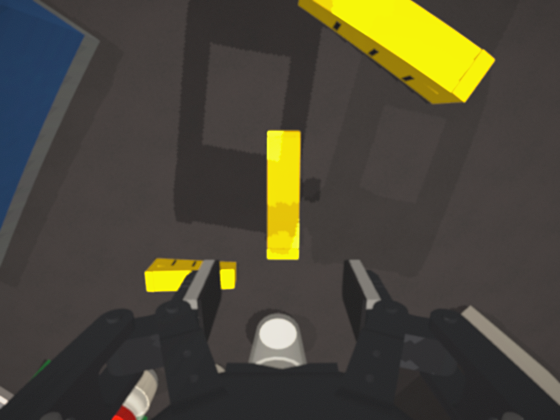

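The wrist view shows the middle wedge at (283,195), measuring 120x30 with its centre at (474.3,350.7) and a yaw of 38°. Descend and grip.

Call:
{"api": "drive_tool", "payload": {
  "series": [
    [0.06,-0.003,-0.001,-0.05,-1],
    [0.06,-0.003,-0.001,-0.1,-1],
    [0.06,-0.003,-0.001,-0.135,-1],
    [0.06,-0.003,-0.001,-0.149,-1],
    [0.06,-0.003,-0.001,-0.149,-1],
    [0.02,-0.003,-0.001,-0.149,-1],
    [0.02,-0.003,-0.001,-0.149,-1],
    [0.02,-0.003,-0.001,-0.149,-1],
    [0.02,-0.003,-0.001,-0.149,-1],
    [0.02,-0.003,-0.001,-0.149,-1]
  ]
}}

```text
time: 2.15
eef_pos: [476.4, 352.0, 19.6]
orientation: [0.001, 0.44, 0.898, 0.002]
contact_force: [-1.2, 0.4, 5.7]
width: 19.8
```

Width is 19.8, less than the wedge's 30, so I need a check.

```bash
python3 - <<'E'
from m2 import *
o=grab('wrist','w2');b=grab('scene','s2')
cv2.imwrite('pics/w2b.png',np.hstack([cv2.resize(o['im'][:,:,::-1],(400,300)),cv2.resize(b['im'][200:320,360:520,::-1],(400,300))]))
E
```

```text
(no output)
```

View pics/w2b.png

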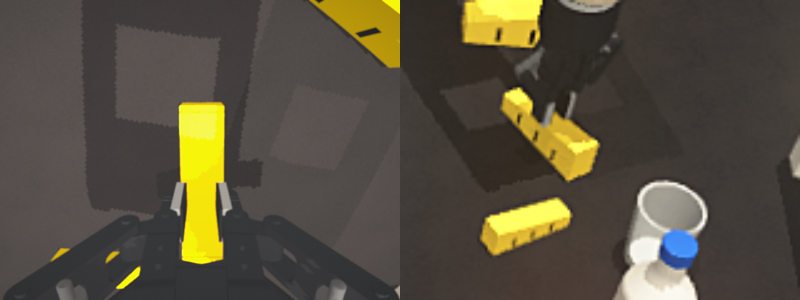

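The wedge is held at its middle, between the ribs (right panel at (550,130)). Lift it and carry it to the pre-push pose in front of the lip.

Call:
{"api": "drive_tool", "payload": {
  "series": [
    [0.02,0,0,0.05,0],
    [0.02,0,0,0.1,0],
    [0.02,0,0,0.15,0],
    [0.02,-0.041,-0.266,0.155,-34],
    [0.02,-0.041,-0.266,0.155,-34],
    [0.02,-0.041,-0.266,0.155,-34],
    [0.02,-0.041,-0.266,0.155,-34],
    [0.02,-0.041,-0.266,0.155,-34],
    [0.02,-0.041,-0.266,0.155,-34],
    [0.02,-0.041,-0.266,0.155,-34],
    [0.02,-0.041,-0.266,0.155,-34]
  ]
}}

```text
time: 3.35
eef_pos: [434.3, 84.8, 172.9]
orientation: [0.001, 0.683, 0.73, 0.001]
contact_force: [-0.2, 0.3, -1.0]
width: 20.2
```

```bash
python3 - <<'E'
from m2 import *
s=get_obs();print(s['time'],s['eef_pos'],s['orientation'],s['width'],s['contact_force'])
for n in('scene','side'):
    o=grab(n,n+'3')
    m=mask(o,(22,120,60),(34,255,255),0)
    p,uv=mp(o,m,(350,500,40,140),(100,230));print(n,'wedge',len(p),rect(p) if len(p)>5 else '',np.percentile(p,[1,50,99],axis=0).round(1).tolist())
    m=mask(o,(0,170,80),(5,255,255),0)|mask(o,(172,170,80),(180,255,255),0)
    p,_=mp(o,m,(490,540,50,125),(124,180)); print('lip',len(p),rect(p),np.percentile(p,[2,50,98],axis=0).round(1).tolist())
a=load('scene3')['im'][150:290,230:420,::-1];b=load('side3')['im'][90:230,180:370,::-1]
cv2.imwrite('pics/c3.png',np.vstack([cv2.resize(x,(400,295),interpolation=cv2.INTER_CUBIC) for x in(a,b)]))
E
```

```text
3.35 [434.28410859  84.82304727 172.91407073] [0.00074841 0.68349828 0.72995088 0.00111781] 20.200222586533826 [-0.2397238   0.28409793 -1.04914357]Traceback (most recent call last):
  File "<stdin>", line 6, in <module>
    return _quantile_unchecked(
        a, q, axis, out, overwrite_input, method, keepdims, weights)
    return _ureduce(a,
                    func=_quantile_ureduce_func,
    ...<5 lines>...
                    overwrite_input=overwrite_input,
                    method=method)
    r = func(a, **kwargs)
    result = _quantile(arr,
                       quantiles=q,
    ...<2 lines>...
                       out=out,
                       weights=wgt)
    slices_having_nans = np.isnan(arr[-1, ...])
                                  ~~~^^^^^^^^^
IndexError: index -1 is out of bounds for axis 0 with size 0
```

```bash
python3 - <<'E'
from m2 import *
grab('side','side3');grab('scene','scene3')
a=load('scene3')['im'][120:330,160:480,::-1];b=load('side3')['im'][70:280,140:460,::-1]
cv2.imwrite('pics/c3.png',np.vstack([cv2.resize(x,(457,300),interpolation=cv2.INTER_CUBIC) for x in(a,b)]))
E
```

```text
(no output)
```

View pics/c3.png

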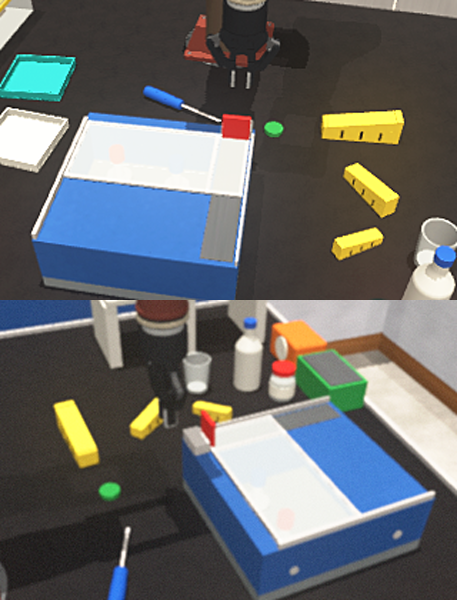

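The wedge stayed on the table at (370,190) in the upper panel. The fingers stopped at the commanded 20 mm without squeezing. I'll re-measure it and regrasp with command 0.

Call:
{"api": "drive_tool", "payload": {
  "series": [
    [0.06,0.041,0.266,0.0,34],
    [0.06,0.041,0.266,0.0,34],
    [0.06,0.041,0.266,0.0,34],
    [0.06,0.041,0.266,0.0,34],
    [0.06,0.041,0.266,0.0,34],
    [0.06,0.041,0.266,0.0,34],
    [0.06,0.041,0.266,0.0,34],
    [0.06,0.041,0.266,0.0,34]
  ]
}}

```text
time: 4.3
eef_pos: [473.6, 351.5, 170.9]
orientation: [-0.0, 0.438, 0.899, -0.001]
contact_force: [0.6, -1.0, -0.4]
width: 59.8
```

```bash
python3 - <<'E'
from m2 import *
o=grab('wrist','w4');s=get_obs();print(s['time'],s['eef_pos'],s['orientation'],s['width'],s['contact_force'])
m=mask(o,(22,120,60),(34,255,255),0)
n,l,st,ce=cv2.connectedComponentsWithStats(m)
for i in range(1,n):
    if st[i,4]>300: 
        p,_=mp(o,(l==i)*1,(380,580,260,450),(3,60)); 
        if len(p)>100: print(ce[i],len(p),rect(p),rect(p[p[:,2]>20]),np.percentile(p[:,2],[5,50,95]))
E
```

```text
4.35 [473.81374523 350.68647842 171.10034348] [-2.52170997e-04  4.38962201e-01  8.98505233e-01 -6.84863776e-04] 60.24112931408613 [ 1.08291697 -0.03164925 -0.4414501 ]
[280.65218418 195.8987013 ] 3879 (array([474.4, 350.3]), array([119.7,  29.9]), 38.3) (array([474.5, 350.3]), array([119.6,  29.9]), 38.3) [23.19414403 32.06573019 41.64811933]
```

Call:
{"api": "drive_tool", "payload": {
  "series": [
    [0.06,0,0,-0.05,0.4],
    [0.06,0,0,-0.1,0.4],
    [0.06,0,0,-0.14,0.4],
    [0.06,0,0,-0.154,0.4],
    [0.06,0,0,-0.154,0.4],
    [0.0,0,0,-0.154,0.4],
    [0.0,0,0,-0.154,0.4],
    [0.0,0,0,-0.154,0.4],
    [0.0,0,0,-0.154,0.4],
    [0.0,0,0,-0.154,0.4],
    [0.0,0,0,-0.154,0.4]
  ]
}}

```text
time: 5.45
eef_pos: [475.7, 351.5, 19.4]
orientation: [0.001, 0.436, 0.9, 0.001]
contact_force: [-0.7, 0.1, 6.1]
width: -0.0
```

```bash
python3 - <<'E'
from m2 import *
s=get_obs();print(s['time'],s['eef_pos'],s['orientation'],s['width'],s['contact_force'])
E
```

```text
5.45 [475.67096379 351.46554995  19.39090512] [8.21376771e-04 4.36279915e-01 8.99809945e-01 1.10614783e-03] -0.021633135634843162 [-0.6726345   0.09203911  6.09019642]
```

```bash
python3 - <<'E'
from m2 import *
for n in('scene','side'):
    o=grab(n,n+'5')
    v,u=np.where(o['d']>0);p=pts(o,np.c_[u,v]);c=o['im'][v,u].astype(int)
    yel=(c[:,0]-c[:,2]>50)
    k=(np.hypot(p[:,0]-475.7,p[:,1]-351.5)<45)&(p[:,2]>5)&(p[:,2]<110)&~yel
    q=p[k];print(n,k.sum())
    for z in range(5,100,8):
        r=q[(q[:,2]>=z)&(q[:,2]<z+8)]
        if len(r):print(z,len(r),r.mean(0).round(),r.std(0).round())
    y=mask(o,(22,120,60),(34,255,255),0);pp,_=mp(o,y,(400,540,290,430),(3,60));print('wedge',rect(pp[pp[:,2]>20]))
a=load('scene5')['im'][180:290,350:497,::-1];b=load('side5')['im'][100:210,175:322,::-1]
w=grab('wrist','w5')['im'][:,:,::-1]
cv2.imwrite('pics/c5.png',np.hstack([cv2.resize(x,(400,300),interpolation=cv2.INTER_CUBIC) for x in(a,b)]))
E
```

```text
scene 279
5 3 [476. 334.   9.] [11.  9.  1.]
13 3 [470. 326.  16.] [12.  9.  2.]
29 1 [482. 349.  35.] [0. 0. 0.]
37 12 [483. 351.  41.] [3. 6. 2.]
45 22 [484. 349.  50.] [4. 7. 2.]
53 18 [483. 350.  57.] [5. 8. 2.]
61 21 [484. 350.  64.] [3. 7. 2.]
69 12 [483. 355.  73.] [4. 6. 2.]
77 28 [481. 357.  82.] [11. 15.  2.]
85 53 [483. 353.  89.] [12. 18.  2.]
93 49 [483. 353.  97.] [15. 21.  2.]
wedge (array([477.3, 350.1]), array([121.1,  34. ]), 39.7)
side 256
37 9 [471. 343.  42.] [4. 5. 2.]
45 15 [474. 343.  48.] [6. 6. 1.]
53 17 [475. 341.  57.] [6. 6. 2.]
61 19 [474. 343.  64.] [7. 7. 2.]
69 13 [475. 339.  72.] [6. 4. 2.]
77 34 [469. 344.  81.] [ 9. 12.  3.]
85 50 [472. 344.  89.] [16. 16.  2.]
93 44 [471. 346.  97.] [17. 19.  2.]
wedge (array([478.6, 348.8]), array([122.4,  32.6]), 36.6)
```

View pics/c5.png

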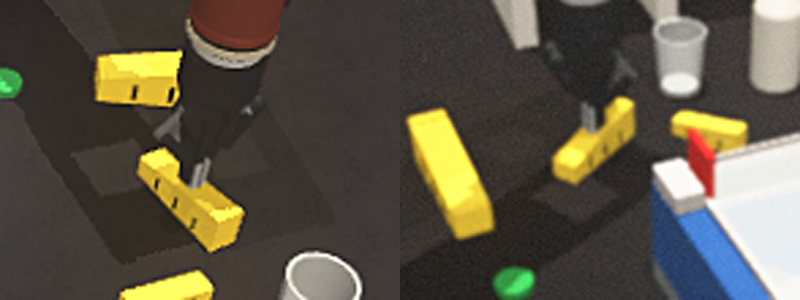

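The fingers closed just above the wedge: the tips are at z≈35, though the reported TCP implies 8. I'll check the tip offset on the stored earlier pictures.

```bash
python3 - <<'E'
from m2 import *
import station; print([x for x in dir(station) if not x.startswith('_')]); print(list(get_obs().keys()))
for t,c,zt in(('scene3',(434.3,84.8),172.9),('side3',(434.3,84.8),172.9),('s0',(265.2,565.3),214.7),('d0',(265.2,565.3),214.7)):
    o=load(t);v,u=np.where(o['d']>0);p=pts(o,np.c_[u,v])
    k=(np.hypot(p[:,0]-c[0],p[:,1]-c[1])<60)&(p[:,2]>zt-40)&(p[:,2]<zt+60);q=p[k]
    print(t,k.sum(),'z-ztcp',[(z,len(r),r[:,:2].mean(0).round()) for z in range(-40,40,8) for r in [q[(q[:,2]-zt>=z)&(q[:,2]-zt<z+8)]] if len(r)])
E
```

```text
['PlanningError', 'calibration', 'get_image', 'get_obs', 'hand_in', 'tip_extent']
['time', 'q', 'qvel', 'joint_efforts', 'eef_pos', 'orientation', 'contact_force', 'moment', 'width']
scene3 152 z-ztcp [(-40, 6, array([480., 114.])), (-32, 2, array([478., 112.])), (8, 1, array([431.,  73.])), (16, 15, array([442.,  86.])), (24, 29, array([442.,  81.])), (32, 28, array([443.,  84.]))]
side3 275 z-ztcp [(-40, 59, array([481.,  84.])), (-32, 52, array([483.,  85.])), (8, 3, array([436.,  69.])), (16, 25, array([432.,  77.])), (24, 37, array([433.,  72.])), (32, 33, array([432.,  71.]))]
s0 105 z-ztcp [(24, 4, array([260., 542.])), (32, 22, array([271., 556.]))]
d0 154 z-ztcp [(24, 16, array([268., 562.])), (32, 41, array([270., 565.]))]
```

```bash
python3 -c "
import station;t=station.tip_extent;print(t, t() if callable(t) else '')"
```

```text
11.0
```

The pictures say the real tips stand about 15 mm above the reported TCP, not 11 below it, so there's a 26 mm error. I'll correct for that and go lower, watching the force.

Call:
{"api": "drive_tool", "payload": {
  "series": [
    [0.0,0,0,0.03,0],
    [0.06,0,0,0.05,0],
    [0.06,0,0,0.05,0],
    [0.06,0,0,0.05,0],
    [0.06,0,0,0.02,0],
    [0.06,0,0,-0.01,0],
    [0.06,0,0,-0.02,0],
    [0.06,0,0,-0.026,0],
    [0.06,0,0,-0.026,0]
  ]
}}

```text
time: 6.5
eef_pos: [474.0, 350.5, -9.2]
orientation: [-0.001, 0.436, 0.9, -0.001]
contact_force: [0.2, -0.1, 0.2]
width: 60.2
```

No contact, as expected. Close now.

Call:
{"api": "drive_tool", "payload": {
  "series": [
    [0.0,0,0,0,0],
    [0.0,0,0,0,0],
    [0.0,0,0,0,0],
    [0.0,0,0,0,0],
    [0.0,0,0,0,0]
  ]
}}

```text
time: 7.0
eef_pos: [475.8, 351.5, -6.6]
orientation: [0.001, 0.436, 0.9, 0.001]
contact_force: [-0.6, -0.3, 6.6]
width: 28.8
```

Call:
{"api": "drive_tool", "payload": {
  "series": [
    [0.0,0,0,0.05,0],
    [0.0,0,0,0.1,0],
    [0.0,0,0,0.15,0],
    [0.0,-0.041,-0.266,0.151,-34.5],
    [0.0,-0.041,-0.266,0.151,-34.5],
    [0.0,-0.041,-0.266,0.151,-34.5],
    [0.0,-0.041,-0.266,0.151,-34.5],
    [0.0,-0.041,-0.266,0.151,-34.5],
    [0.0,-0.041,-0.266,0.151,-34.5],
    [0.0,-0.041,-0.266,0.151,-34.5],
    [0.0,-0.041,-0.266,0.151,-34.5],
    [0.0,-0.041,-0.266,0.151,-34.5]
  ]
}}

```text
time: 8.2
eef_pos: [433.6, 85.6, 142.7]
orientation: [-0.0, 0.683, 0.73, 0.0]
contact_force: [0.2, 0.3, -1.1]
width: 28.7
```

```bash
cat > ck.py <<'E'
from m2 import *
import sys
def ck(tag,wb,lb):
    s=get_obs();print(round(s['time'],2),s['eef_pos'].round(1),'w',round(s['width'],1),'F',np.round(s['contact_force'],1))
    for n in('scene','side'):
        o=grab(n,n+tag)
        for nm,m,b,zr in(('wedge',mask(o,(22,120,60),(34,255,255),0),wb,(100,230)),('lip',mask(o,(0,170,80),(5,255,255),0)|mask(o,(172,170,80),(180,255,255),0),lb,(124,180))):
            p,_=mp(o,m,b,zr); 
            if len(p)>10:print(n,nm,len(p),rect(p),np.percentile(p,[2,50,98],axis=0).round(1).tolist())
            else:print(n,nm,'none')
E
python3 - <<'E'
from ck import *
ck('6',(350,500,40,140),(490,540,50,125))
E
```

```text
8.2 [433.6  85.6 142.7] w 28.7 F [ 0.2  0.3 -1.1]
scene wedge 343 (array([436.1,  84.3]), array([124.6,  31.3]), 4.1) [[379.3, 67.9, 166.9], [463.2, 85.1, 181.7], [496.8, 101.4, 193.1]]
scene lip 286 (array([514.5,  90.3]), array([49. , 12.2]), 88.3) [[509.5, 68.1, 130.5], [514.9, 91.0, 154.3], [518.7, 113.6, 175.6]]
side wedge 656 (array([435.5,  80.1]), array([120.2,  48. ]), -0.2) [[376.5, 64.0, 150.5], [422.5, 72.1, 173.2], [491.8, 97.8, 192.1]]
side lip 112 (array([511.6,  87.1]), array([48.6,  8.2]), -86.4) [[507.9, 63.4, 135.4], [510.1, 79.5, 161.1], [514.6, 107.2, 176.4]]
```

The wedge is held level with its underside at about 149. Its front end is about 14 mm from the lip and it is aligned. Push.

Call:
{"api": "drive_tool", "payload": {
  "series": [
    [0.0,0.01,0.001,0,0],
    [0.0,0.018,0.001,0,0],
    [0.0,0.026,0.002,0,0],
    [0.0,0.034,0.002,0,0],
    [0.0,0.042,0.003,0,0],
    [0.0,0.05,0.003,0,0],
    [0.0,0.058,0.004,0,0],
    [0.0,0.066,0.004,0,0],
    [0.0,0.074,0.005,0,0],
    [0.0,0.082,0.005,0,0],
    [0.0,0.09,0.006,0,0],
    [0.0,0.098,0.006,0,0],
    [0.0,0.106,0.007,0,0],
    [0.0,0.114,0.007,0,0],
    [0.0,0.122,0.008,0,0],
    [0.0,0.13,0.008,0,0],
    [0.0,0.139,0.009,0,0],
    [0.0,0.139,0.009,0,0]
  ]
}}

```text
time: 10.1
eef_pos: [572.5, 94.1, 141.9]
orientation: [-0.001, 0.683, 0.73, -0.001]
contact_force: [-6.2, -0.2, 2.4]
width: 28.9
```

```bash
python3 - <<'E'
from ck import *
ck('7',(480,660,40,150),(600,680,50,140))
o=load('side7');b=load('scene7')
cv2.imwrite('pics/c7.png',np.hstack([cv2.resize(o['im'][90:240,220:420,::-1],(400,300)),cv2.resize(b['im'][160:310,230:430,::-1],(400,300))]))
E
```

```text
10.1 [572.5  94.1 141.9] w 28.9 F [-6.2 -0.2  2.4]
scene wedge 381 (array([575.3,  93. ]), array([122.4,  30.3]), 4.0) [[520.8, 78.1, 170.5], [592.8, 93.5, 182.6], [634.8, 110.0, 192.3]]
scene lip 327 (array([639.6,  98.4]), array([49.1, 10.8]), -85.1) [[636.2, 76.9, 129.9], [640.8, 99.3, 155.9], [644.1, 122.1, 176.1]]
side wedge 580 (array([573.3,  76.3]), array([122.4,  68.9]), -4.1) [[514.9, 64.0, 149.2], [558.8, 80.1, 172.1], [631.2, 106.0, 192.1]]
side lip 45 (array([637.6,  83.8]), array([24.2,  7.6]), -88.1) [[633.9, 71.9, 132.5], [636.3, 76.8, 150.7], [641.2, 92.9, 176.7]]
```

View pics/c7.png

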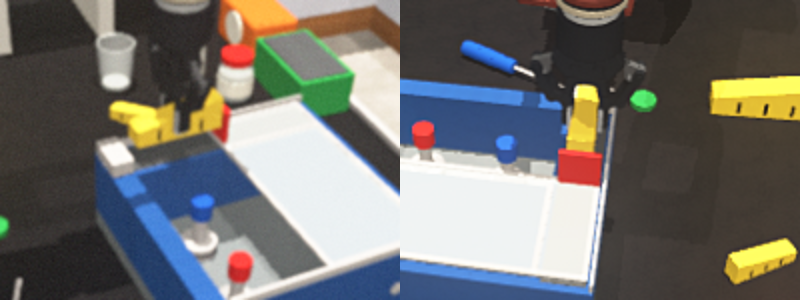

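The hatch is open about 125 mm. The wedge is behind the stop block (left panel (118,155)) and in front of the lip, with both holders visible. Lower onto the sill.

Call:
{"api": "drive_tool", "payload": {
  "series": [
    [0.0,0,0,-0.007,0],
    [0.0,0,0,-0.014,0],
    [0.0,0,0,-0.02,0],
    [0.0,0,0,-0.024,0],
    [0.0,0,0,-0.027,0],
    [0.0,0,0,-0.027,0]
  ]
}}

```text
time: 10.8
eef_pos: [573.6, 94.1, 117.1]
orientation: [0.001, 0.683, 0.73, 0.001]
contact_force: [-5.8, -0.2, 7.8]
width: 29.2
```

Call:
{"api": "drive_tool", "payload": {
  "series": [
    [0.0,0,0,-0.002,0],
    [0.0,0,0,-0.003,0],
    [0.0,0,0,-0.003,0]
  ]
}}

```text
time: 11.1
eef_pos: [574.5, 94.2, 116.0]
orientation: [0.001, 0.683, 0.73, 0.001]
contact_force: [-8.4, -0.5, 17.1]
width: 29.0
```

```bash
python3 - <<'E'
from ck import *
ck('8',(480,660,40,150),(600,680,50,140))
E
```

```text
11.1 [574.5  94.2 116. ] w 29.0 F [-8.4 -0.5 17.1]
scene wedge 292 (array([565.5,  92.1]), array([128.2,  30.6]), 4.2) [[518.8, 76.8, 142.2], [582.5, 92.4, 157.2], [628.4, 109.1, 203.2]]
scene lip 333 (array([642.3,  98.9]), array([48.6, 13.1]), -87.7) [[638.5, 75.7, 130.8], [644.1, 99.3, 156.2], [647.3, 122.4, 176.5]]
side wedge 564 (array([574.3,  79.9]), array([119.5,  67.7]), -12.5) [[518.1, 65.3, 123.0], [561.8, 80.2, 145.3], [632.9, 111.2, 171.2]]
side lip 74 (array([641.9,  95.4]), array([46.9, 10. ]), -85.5) [[637.1, 72.3, 135.4], [639.9, 80.9, 172.3], [646.2, 116.8, 177.1]]
```

It's firmly on the sill. Relieve the pressure, open and retreat upward.

Call:
{"api": "drive_tool", "payload": {
  "series": [
    [0.0,0,0,0.002,0],
    [0.055,0,0,0.003,0],
    [0.055,0,0,0.003,0],
    [0.055,0,0,0.003,0],
    [0.055,0,0,0.003,0],
    [0.055,0,0,0.02,0],
    [0.055,0,0,0.05,0],
    [0.055,0,0,0.1,0],
    [0.055,0,0,0.12,0]
  ]
}}

```text
time: 12.1
eef_pos: [574.6, 93.9, 237.6]
orientation: [0.002, 0.684, 0.73, 0.002]
contact_force: [1.6, 1.0, 0.8]
width: 54.8
```

```bash
python3 - <<'E'
from ck import *
ck('9',(480,660,40,150),(600,680,50,140))
for n in('scene','side'):
    o=load(n+'9')
    for nm,m in(('blue',mask(o,(100,120,60),(125,255,255),0)),('red',mask(o,(0,150,80),(5,255,255),0)|mask(o,(172,150,80),(180,255,255),0))):
        p,uv=mp(o,m,(510,630,-160,50),(80,116))
        p2=p[p[:,2]>104];print(n,nm,len(p),rect(p),np.percentile(p,[2,50,98],axis=0).round(1).tolist(),uv.mean(0).round(), 'top',len(p2),np.median(p2,0).round(1))
b=load('side9')
cv2.imwrite('pics/c9.png',cv2.resize(b['im'][90:270,220:460,::-1],(720,540)))
E
```

```text
12.1 [574.6  93.9 237.6] w 54.8 F [1.6 1.  0.8]
scene wedge 293 (array([558.4,  91.6]), array([115. ,  30.1]), 3.5) [[506.2, 76.4, 139.2], [561.7, 93.2, 155.1], [613.7, 108.0, 167.7]]
scene lip 322 (array([629.5,  98.1]), array([48.5, 10.7]), -87.4) [[625.8, 75.5, 131.2], [631.5, 98.7, 156.3], [634.5, 121.5, 175.8]]
side wedge 741 (array([563.8,  95.8]), array([118.6,  51.4]), -0.6) [[509.8, 72.9, 124.0], [568.5, 80.1, 148.4], [620.0, 106.7, 168.5]]
side lip 71 (array([629.3,  96.4]), array([54.1,  8.9]), -87.4) [[624.7, 69.8, 136.1], [627.3, 80.9, 172.7], [631.9, 119.1, 176.6]]
scene blue 623 (array([549.1, -63. ]), array([193.7,  78.1]), -90.0) [[510.2, -156.6, 81.1], [515.6, -70.7, 99.7], [584.3, 5.8, 115.1]] [264. 219.] top 238 [516.4 -58.4 109.1]
scene red 115 (array([ 572.6, -117.4]), array([25.2, 23.7]), 51.0) [[559.9, -129.2, 84.6], [576.8, -116.6, 105.5], [584.5, -106.4, 110.2]] [241. 227.] top 62 [ 571.6 -117.5  108.1]
side blue 126 (array([552.3, -49.4]), array([119.6,  25.4]), 64.9) [[558.3, -21.7, 87.1], [568.1, -14.3, 106.5], [582.7, 3.0, 111.5]] [321. 194.] top 76 [569.8 -10.8 108.9]
side red 139 (array([ 569.5, -120.3]), array([30.3, 23.4]), 65.7) [[557.1, -134.6, 87.1], [566.1, -125.6, 107.3], [580.4, -107.9, 111.7]] [340. 223.] top 84 [ 569.2 -121.8  109. ]
```

View pics/c9.png

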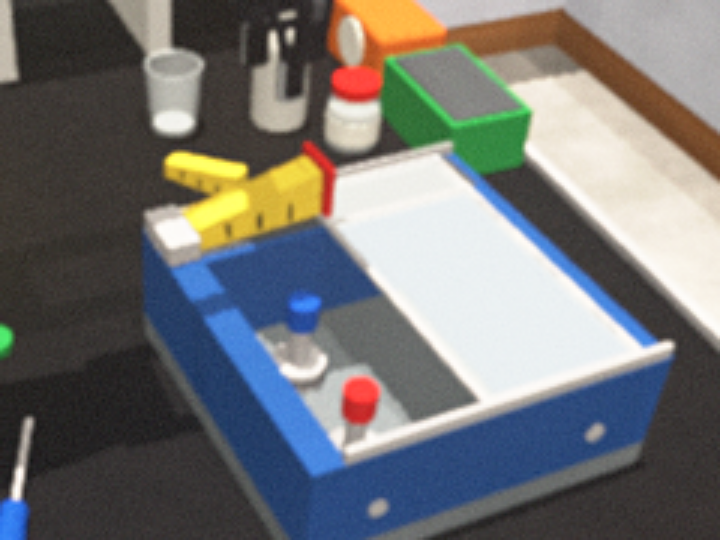

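The wedge alone props the hatch: the lip settled back 12 mm, to an opening of about 0.116. The blue knob is at (303,310) and the red at (360,400). Next, go over the blue knob and check with the wrist camera.

Call:
{"api": "drive_tool", "payload": {
  "series": [
    [0.055,-0.003,-0.05,0,0],
    [0.055,-0.003,-0.103,0,0],
    [0.055,-0.003,-0.103,0,0],
    [0.055,-0.003,-0.103,-0.04,0],
    [0.055,-0.003,-0.103,-0.04,0]
  ]
}}

```text
time: 12.7
eef_pos: [565.5, -8.8, 186.3]
orientation: [-0.005, 0.684, 0.729, -0.003]
contact_force: [-1.3, 0.4, -1.6]
width: 55.1
```

```bash
python3 - <<'E'
from m2 import *
s=get_obs();print(s['time'],s['eef_pos'],s['orientation'],s['width'],s['contact_force'])
o=grab('wrist','w10')
m=mask(o,(100,120,60),(125,255,255),0)
n,l,st,ce=cv2.connectedComponentsWithStats(m)
for i in range(1,n):
    if st[i,4]>300:
        p,uv=mp(o,(l==i)*1,(500,640,-170,60),(0,130)); 
        if len(p)>50:print(ce[i].round(),st[i,4],rect(p),np.percentile(p,[2,50,98],axis=0).round(1).tolist())
        t=p[abs(p[:,2]-110)<6]
        if len(t)>50: print('  top',len(t),cv2.minEnclosingCircle(t[:,:2].astype(np.float32)),np.median(t,0))
E
```

```text
12.7 [565.47528003  -8.77774174 186.2523701 ] [-0.00465059  0.68396023  0.72949844 -0.00296851] 55.061820403552474 [-1.33443104  0.38691371 -1.64484023]
[197. 164.] 29313 (array([531.9, -55. ]), array([230.1,  64.3]), 89.8) [[500.3, -166.1, 44.8], [507.4, -51.2, 118.5], [552.4, 59.8, 120.1]]
  top 331 ((533.5740966796875, 58.54161071777344), 29.053377151489258) [529.96804455  58.41299226 110.18134706]
[285. 219.] 1024 (array([584.9,  -6. ]), array([60.5, 25.5]), 4.3) [[555.2, -18.9, 91.3], [566.2, -7.3, 108.3], [580.6, 4.6, 109.7]]
  top 898 ((568.6066284179688, -7.10764741897583), 13.919042587280273) [567.81151553  -7.20659387 108.39320535]
```

The knob's top circle is at (568.6,-7.1), radius 13.9 and z about 109, which matches its given size. Descend and settle.

Call:
{"api": "drive_tool", "payload": {
  "series": [
    [0.055,-0.001,0.002,-0.02,0],
    [0.055,-0.001,0.002,-0.05,0],
    [0.055,-0.001,0.002,-0.08,0],
    [0.055,-0.001,0.002,-0.105,0],
    [0.055,-0.001,0.002,-0.12,0],
    [0.055,-0.001,0.002,-0.126,0],
    [0.055,-0.001,0.002,-0.126,0]
  ]
}}

```text
time: 13.45
eef_pos: [568.6, -6.9, 66.8]
orientation: [-0.0, 0.683, 0.73, -0.0]
contact_force: [0.3, 0.9, 0.7]
width: 55.6
```

Call:
{"api": "drive_tool", "payload": {
  "series": [
    [0.0,-0.0,0.0,0,0],
    [0.0,0,0,0,0],
    [0.0,0,0,0,0],
    [0.0,0,0,0,0],
    [0.0,0,0,0,0]
  ]
}}

```text
time: 13.95
eef_pos: [569.9, -7.2, 68.5]
orientation: [0.001, 0.684, 0.73, 0.001]
contact_force: [0.4, 1.4, 5.7]
width: 26.7
```

Gripped. Lift straight up.

Call:
{"api": "drive_tool", "payload": {
  "series": [
    [0.0,0,0,0.015,0],
    [0.0,0,0,0.04,0],
    [0.0,0,0,0.07,0],
    [0.0,0,0,0.1,0],
    [0.0,0,0,0.13,0],
    [0.0,0,0,0.15,0],
    [0.0,0,0,0.15,0],
    [0.0,0,0,0.15,0]
  ]
}}

```text
time: 14.75
eef_pos: [568.3, -7.3, 216.6]
orientation: [0.0, 0.684, 0.73, -0.0]
contact_force: [-0.3, 0.4, -2.5]
width: 26.2
```

```bash
python3 - <<'E'
from ck import *
ck('11',(480,660,40,150),(600,680,50,140))
for n in('scene','side'):
    o=load(n+'11');m=mask(o,(100,120,60),(125,255,255),0)
    p,uv=mp(o,m,(530,610,-50,40),(200,290));print(n,len(p),np.percentile(p,[2,50,98],axis=0).round(1).tolist() if len(p) else '')
    v,u=np.where(o['d']>0);q=pts(o,np.c_[u,v]);k=(np.hypot(q[:,0]-569,q[:,1]+7)<27)&(q[:,2]>130)&(q[:,2]<215);print('below knob',k.sum(),np.percentile(q[k],[2,50,98],axis=0).round(1).tolist())
E
```

```text
14.75 [568.3  -7.3 216.6] w 26.2 F [-0.3  0.4 -2.5]
scene wedge 304 (array([560. ,  91.6]), array([116.6,  30.8]), 3.2) [[503.5, 76.2, 131.4], [562.2, 93.2, 155.1], [615.6, 108.2, 168.8]]
scene lip 318 (array([629.7,  98.7]), array([47.4, 10.3]), -86.1) [[626.6, 75.6, 131.0], [631.4, 98.6, 155.2], [634.6, 121.4, 176.1]]
side wedge 562 (array([554.9,  96.7]), array([99.6, 49.8]), 1.7) [[508.9, 72.4, 123.7], [554.5, 79.5, 148.3], [601.0, 106.3, 163.8]]
side lip none
scene 158 [[560.2, -34.5, 234.1], [578.8, -8.9, 254.5], [585.1, 3.1, 259.4]]
below knob 298 [[553.1, -29.4, 173.8], [579.2, -4.5, 191.7], [594.0, 15.3, 211.8]]
side 55 [[556.5, -19.2, 237.0], [558.8, -9.7, 252.9], [569.9, 4.8, 258.4]]
below knob 317 [[546.0, -31.9, 173.4], [563.7, -17.1, 190.8], [589.9, 10.6, 212.5]]
```

The holder is out, with its underside at about 174, and the hatch is still propped. Carry it to the tray.

Call:
{"api": "drive_tool", "payload": {
  "series": [
    [0.0,-0.005,-0.02,0,0],
    [0.0,-0.012,-0.05,0,0],
    [0.0,-0.022,-0.09,0,0],
    [0.0,-0.032,-0.13,0,0],
    [0.0,-0.041,-0.17,0,0],
    [0.0,-0.051,-0.21,0,0],
    [0.0,-0.06,-0.25,0,0],
    [0.0,-0.07,-0.29,0,0],
    [0.0,-0.08,-0.33,0,0],
    [0.0,-0.087,-0.361,0,0],
    [0.0,-0.087,-0.361,-0.04,0],
    [0.0,-0.087,-0.361,-0.08,0],
    [0.0,-0.087,-0.361,-0.12,0],
    [0.0,-0.087,-0.361,-0.145,0],
    [0.0,-0.087,-0.361,-0.158,0],
    [0.0,-0.087,-0.361,-0.158,0],
    [0.0,-0.087,-0.361,-0.158,0]
  ]
}}

```text
time: 16.55
eef_pos: [481.9, -368.5, 59.3]
orientation: [0.0, 0.684, 0.73, -0.0]
contact_force: [0.3, -0.3, -1.0]
width: 26.2
```

```bash
python3 - <<'E'
from ck import *
s=get_obs();print(s['time'],s['eef_pos'],s['width'],s['contact_force'])
for n in('scene','side'):
    o=grab(n,n+'12');v,u=np.where(o['d']>0);q=pts(o,np.c_[u,v]);c=s['eef_pos']
    k=(np.hypot(q[:,0]-c[0],q[:,1]-c[1])<27)&(q[:,2]>9)&(q[:,2]<50);print('below knob',k.sum(),np.percentile(q[k],[2,10,50,98],axis=0).round(1).tolist())
E
```

```text
16.55 [ 481.8838996  -368.52368359   59.25888675] 26.240550770702733 [ 0.29018554 -0.31131072 -0.99134361]
below knob 173 [[466.0, -387.8, 17.9], [474.9, -380.6, 21.5], [492.2, -361.8, 33.5], [507.5, -344.5, 48.3]]
below knob 391 [[461.4, -391.3, 20.6], [463.9, -389.6, 27.8], [476.5, -377.0, 37.2], [501.3, -349.0, 44.8]]
```

Call:
{"api": "drive_tool", "payload": {
  "series": [
    [0.0,0,0,-0.006,0],
    [0.0,0,0,-0.01,0],
    [0.0,0,0,-0.011,0],
    [0.0,0,0,-0.011,0],
    [0.0,0,0,-0.011,0]
  ]
}}

```text
time: 17.15
eef_pos: [481.6, -368.2, 47.8]
orientation: [0.0, 0.684, 0.73, -0.0]
contact_force: [0.0, -0.3, -2.0]
width: 26.1
```

Call:
{"api": "drive_tool", "payload": {
  "series": [
    [0.0,0,0,-0.002,0],
    [0.0,0,0,-0.002,0],
    [0.0,0,0,-0.002,0]
  ]
}}

```text
time: 17.45
eef_pos: [482.1, -368.3, 47.5]
orientation: [0.0, 0.683, 0.73, 0.0]
contact_force: [-3.0, 3.5, 9.3]
width: 26.2
```

Contact at 9 N, so it's on the floor. Release, then rise.

Call:
{"api": "drive_tool", "payload": {
  "series": [
    [0.0,0,0,0.001,0],
    [0.06,0,0,0.001,0],
    [0.06,0,0,0.001,0],
    [0.06,0,0,0.001,0],
    [0.06,0,0,0.001,0],
    [0.06,0,0,0.02,0],
    [0.06,0,0,0.06,0],
    [0.06,0,0,0.11,0],
    [0.06,0,0,0.16,0],
    [0.06,0,0,0.16,0],
    [0.06,0,0,0.16,0]
  ]
}}

```text
time: 18.55
eef_pos: [482.5, -369.2, 207.9]
orientation: [0.002, 0.684, 0.73, -0.0]
contact_force: [-0.5, -0.6, -0.1]
width: 59.8
```

```bash
python3 - <<'E'
from ck import *
ck('13',(480,660,40,150),(600,680,50,140))
for n in('scene','side'):
    o=load(n+'13');m=mask(o,(100,120,60),(125,255,255),0)
    p,uv=mp(o,m,(430,530,-420,-310),(50,110));print(n,'knob',len(p),np.percentile(p,[2,50,98],axis=0).round(1).tolist())
    m=mask(o,(0,150,80),(5,255,255),0)|mask(o,(172,150,80),(180,255,255),0)
    p,uv=mp(o,m,(510,630,-160,-50),(80,116));print('red',np.median(p[p[:,2]>104],0))
a=load('scene13')['im'][150:330,120:390,::-1];b=load('side13')['im'][120:420,200:460,::-1]
cv2.imwrite('pics/c13.png',np.hstack([cv2.resize(a,(420,280)),cv2.resize(b,(243,280))]))
E
```

```text
18.55 [ 482.5 -369.2  207.9] w 59.8 F [-0.5 -0.6 -0.1]
scene wedge 307 (array([559.6,  91.6]), array([119. ,  30.4]), 3.2) [[504.0, 76.4, 129.3], [561.9, 93.0, 155.0], [614.9, 108.0, 168.7]]
scene lip 321 (array([630.3,  98.7]), array([47.2,  9.9]), -87.6) [[626.6, 75.7, 131.4], [631.6, 98.7, 156.1], [634.5, 121.4, 175.7]]
side wedge 751 (array([565.5,  98.4]), array([121.3,  50.3]), 2.9) [[510.5, 73.0, 124.0], [569.7, 80.0, 148.3], [620.9, 107.1, 168.1]]
side lip 69 (array([628.8,  96.6]), array([53.8,  7.6]), -87.9) [[625.0, 71.0, 134.7], [627.3, 81.1, 171.5], [632.2, 118.6, 176.1]]
scene knob 94 [[474.0, -376.1, 62.3], [490.6, -363.0, 83.3], [498.3, -354.2, 90.2]]
red [ 572.64417168 -117.81066027  108.70875665]
side knob 188 [[470.8, -380.2, 66.4], [479.1, -372.7, 88.4], [491.5, -359.6, 91.7]]
red [ 568.58905861 -122.68559515  108.91422659]
```

View pics/c13.png

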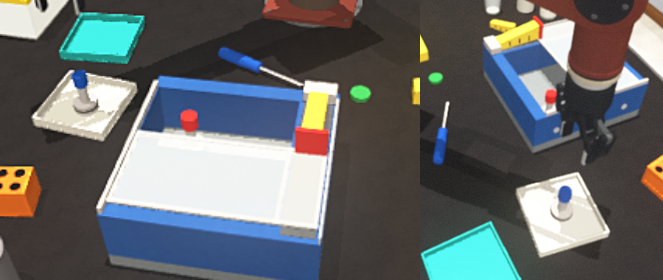

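The blue holder stands upright in the white tray ((83,90) left, (563,203) right) with its knob top at about 90, as expected. The hatch is propped and the red holder hasn't moved. Hand in.

```bash
python3 -c "
from station import *
print(hand_in())"
```

```text
the job is handed in; nothing more can be done
None
```

I handed the job in at about 18.6 s of the 56 s. The system gives no verdict, so what follows is from my own last checks.

**What I did:** I pushed the hatch open with the middle-sized wedge, set the wedge on the sill between the stop block and the lip, and let go. I then lifted the blue-knobbed holder straight out and stood it in the white tray.

**Last checks:**
- **Hatch:** the lip front stands about 116 mm back from its shut position. It did not move between the release of the wedge and the final look.
- **Blue holder:** it stands upright near the tray's centre. Its knob top is at about 90 mm, which is what a holder standing on the tray floor should show.
- **Red holder:** its knob was within about 1 mm of where I first measured it, once the hatch was open.
- **Robot:** the gripper is open and about 16 cm above where it released the holder. The measured force is below 1 N on each axis, which is about the sensor's noise.

**What failed or disagreed:**
- **Missed grasps:** the first two grasps of the wedge closed just above it. The fingertips really sit about 15 mm above the reported TCP, although `tip_extent` says 11 mm ahead of it. I corrected the heights from the depth images, and the wedge did not move in those misses.
- **Camera mismatch:** the scene and side cameras disagree by 2–5 mm on small objects. That is well inside the tolerances here.

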